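# Load the sample tube and lift the carrier

## Robot

A 7-joint arm with a two-finger parallel gripper is mounted at the origin on the work surface. World frame = base frame: x ahead of the robot, y to its left, z up, the work surface at z = 0. Lengths are in m, angles in rad, forces in N, time in s.
With the tool pointing down it reaches from about 0.4 to 0.85 m from the base axis. Payload 10.4 kg.
Tool frame: the origin (TCP) lies midway between the tips of the shut fingers; the grasp point (between the pads) lies manip.pinch_z behind it (manip.pinch_z is the distance from the TCP to the grasp point, in m); z points along the fingers, y is the direction in which the jaws open and shut (so a half turn about z gives the same grasp; the last joint's range is limited). The gripper opens to 85 mm and grips with 20 to 120 N. Pads are 22 mm wide; open, the fingers measure 114 mm over their backs; the gripper's body (76 mm by 85 mm) begins 54 mm behind the grasp point. The pads swing forward as they close: fully open they stand 13 mm farther back than shut.
Start: joints at [-1.368, 0.332, -0.065, 1.46, 0.022, 1.35, -0.088], TCP at [0.14, 0.609, 0.231] pointing down, gripper open.
Joint ranges: [-2.6, 2.6], [-0.5, 2.12], [-1.47, 1.34], [0.16, 2.42], [-1.27, 4.41], [0.06, 2.06], [-2.6, 2.6]. Speed limits (rad/s): [2.22, 2.22, 2.79, 2.79, 3.14, 3.14, 3.14].

## Interface

Orientations are given as a unit quaternion [x, y, z, w].
In Python, from workcell import manip gives the robot as it stands.
- The arm moves only by the shell command python3 -m handwheel 'ROWS' [FORCE]. ROWS is JSON, a list that holds one entry, the list of rows, each a list of 7 numbers: the shift along the tool's x, y, z in m, then the turn, a rotation vector about the tool's x, y, z in rad, then the finger opening in m, from 0 to 0.0854. In form: [[[tx, ty, tz, ax, ay, az, claw], ...]]. A call has 1 to 8 rows; each row is the pose to reach, as a shift and turn from the pose commanded when the call began, along the tool's axes at that moment; what a row does not reach only later rows make up. A row lasts 1/8 s, in which the tool goes at most 62.5 mm and 10.7 degrees, less where a joint would pass 70% of its speed; a pose out of reach is approached as far as the arm can. A call with a gripper value outside its range is refused whole. The fingers move at their own pace and stop on an object; FORCE is the grip in N (left out, the last holds). Time passes only in rows, so rows that repeat a pose let the fingers close. It gives the time, the measured TCP pose, the force and the opening at its end, in the units of the state.
- manip.get_obs(): the state, without advancing time (a new reading comes with each control period).
- manip.camera(name): name is "scene" or "top" or "wrist"; returns the picture (384x512x3 uint8, blue, green, red); there is no depth.
- manip.calibration(name): a dict with "fx", "fy", "cx", "cy" (pixels), "view" (4x4, takes a point from world to camera coordinates); the wrist camera has in their place "tool_from_camera" (4x4, takes a point from camera to tool coordinates, whose origin is the TCP and whose axes are the flange's). Camera axes: x right, y up, looking along -z (the intrinsics and any distortion apply to the point x, -y, -z); pixel columns grow to the right and rows downward; lengths in m; the calibration is good to about 2 mm. A picture is of the moment at which its call begins: read the wrist's pose just before it. calibration takes no time and is no camera call.
- manip.hand_in(): hands the job in, once; it reports no verdict.
The state is a dict: "clock": time; "joint_pos": joint angles; "joint_velocities": joint speeds; "tau": joint torques, N m; "position": TCP position; "ee_rot": TCP orientation; "ft_force": force on the tool from outside, world axes, zero at the start; "torque": the same for the moment, N m; "grip_width": opening from 0.0 (shut) to 1.0 (fully open).
Only numpy, scipy, OpenCV 4.12 (cv2) and the standard library are available. Lean on these libraries where they do the work, as an engineer would, in place of code of your own. Each camera call takes 0.05 s, during which the arm holds its last target.

## Task

Take the orange-capped tube out of the white tube stand, slide it all the way down into the empty socket of the blue tube carrier on the warming plate and let go of it. Then take the carrier by its black handle, lift it straight up about 10 cm clear of the plate, and finish while holding it there, level and still, with both tubes in it; do not let the carrier tip on the way, and leave the other tubes and things on the bench alone.

Things in the scene. Friction and masses are not known exactly. Their poses are not given: they have to be found in the camera images.
- orange_tube: clear round tube 16 mm in diameter with its screw cap orange; 95 mm tall in all, the bottom 10 mm tapering to 8 mm across; the cap is 19 mm in diameter and takes up the top 20 mm (75 to 95 mm above the foot); 30 g. Origin: centre of its foot, z up along the tube. It starts upright in one of the three holes of the stand (which one varies), its foot on the hole's floor, and lifts straight out.
- stand: fixed tube stand, a white block on a grey foot, 60 x 190 x 45 mm (x, y, z), with a row of three round upright holes 18 mm wide at y = -60, 0 and +60 mm of its own frame, their mouths (chamfered by 3 mm) 45 mm and their floors 8 mm above the bench. Origin: centre of its underside on the bench; y along the row of holes. The two other holes hold a green- and a white-capped tube of the same shape.
- carrier: loose tube carrier, about 0.4 kg: blue base plate 60 x 190 x 8 mm (x, y, z) with two aluminium socket blocks 36 x 36 mm, 37 mm high, on it at y = -75 and +75 mm of its own frame, and between them a black handle. Each socket is a round upright hole 18 mm wide, mouth (chamfered by 3 mm) at z = 45 mm, floor at z = 8 mm. The socket at y = -75 already holds a blue-capped tube, the one at y = +75 is empty. Origin: centre of its underside; it starts lying flat on the warming plate.
- empty_mouth (a point): centre of the empty socket's mouth, 37 mm above the socket's floor, on the carrier (axes as the carrier's)
- carrier_handle (a point): centre of the carrier's handle bar, black, 16 mm thick (carrier's x), 64 mm long (y) and 25 mm tall (z), straight above the middle of the base: its centre is 107.5 mm above the carrier's underside. Two thin steel posts 48 mm apart carry it, the space between them is open. Axes as the carrier's.
- blue_tube: clear round tube 16 mm in diameter with its screw cap blue; 95 mm tall in all, the bottom 10 mm tapering to 8 mm across; the cap is 19 mm in diameter and takes up the top 20 mm (75 to 95 mm above the foot); 30 g. Origin: centre of its foot, z up along the tube. It starts in the carrier's socket at the carrier's y = -75 mm and stays there.
- green_tube: clear round tube 16 mm in diameter with its screw cap green; 95 mm tall in all, the bottom 10 mm tapering to 8 mm across; the cap is 19 mm in diameter and takes up the top 20 mm (75 to 95 mm above the foot); 30 g. Origin: centre of its foot, z up along the tube. In the stand; leave it there.
- white_tube: clear round tube 16 mm in diameter with its screw cap white; 95 mm tall in all, the bottom 10 mm tapering to 8 mm across; the cap is 19 mm in diameter and takes up the top 20 mm (75 to 95 mm above the foot); 30 g. Origin: centre of its foot, z up along the tube. In the stand; leave it there.
- warm_plate: fixed flat warming plate, white with a black top, 150 x 230 x 25 mm (x, y, z). Origin: centre of its underside on the bench, so its top is at z = 25 mm
- dish_a: closed dish 60 mm across, 15 mm high, red dot; bystander, origin under its centre
- dish_b: closed dish 60 mm across, 15 mm high, blue dot; bystander, origin under its centre
- reagent_jar: amber jar 56 mm across, 90 mm high; bystander, origin under its centre
- tip_box: blue box with clear lid, 80 x 120 x 70 mm; bystander, origin under its centre
- marker: green marker pen 120 mm long, 12 mm thick, on the notebook; bystander, origin under its middle

How it is judged:
On the way:
1. the orange-capped tube is fully down in the carrier's empty socket and let go, the carrier still standing on the warming plate (x of orange_tube in the frame of carrier between -0.005 and 0.005 m and y of orange_tube in the frame of carrier between 0.07 and 0.08 m and z of orange_tube in the frame of carrier between 0.002 and 0.013 m and angle between the z axis of orange_tube and the z axis of carrier, either way round below 0.15 rad and contact force between the fingers and orange_tube below 0.1 N and z of carrier in the frame of warm_plate between 0.015 and 0.03 m), for 0.2 s.
At the end, for the whole second after the job is handed in: Fingers hold the carrier (over 2 N, not its tubes) 60 to 160 mm above the plate, within 60 mm of its centre sideways, tilt under 0.1 rad, slower than 0.02 m/s and 0.1 rad/s; orange and blue tubes stand in their sockets, feet within 5 mm of floor and axis, within 0.15 rad of the carrier's upright (x of orange_tube in the frame of carrier between -0.005 and 0.005 m and y of orange_tube in the frame of carrier between 0.07 and 0.08 m and z of orange_tube in the frame of carrier between 0.002 and 0.013 m and angle between the z axis of each of orange_tube, blue_tube and the z axis of carrier, either way round below 0.15 rad and x of blue_tube in the frame of carrier between -0.005 and 0.005 m and y of blue_tube in the frame of carrier between -0.08 and -0.07 m and z of blue_tube in the frame of carrier between 0.002 and 0.013 m and z of carrier in the frame of warm_plate between 0.085 and 0.185 m and horizontal distance between carrier and warm_plate below 0.06 m and angle between carrier's own z axis and vertical below 0.1 rad and linear speed of carrier below 0.02 m/s and angular speed of carrier below 0.1 rad/s and contact force between the fingers and carrier above 2 N and contact force between carrier and warm_plate below 0.1 N and contact force between the fingers and orange_tube below 0.1 N and contact force between the fingers and blue_tube below 0.1 N); the arm keeps its last pose, push and grip.
It fails at once if the carrier tips by more than 0.3 rad (17 degrees) (angle between carrier's own z axis and vertical above 0.3 rad).
It fails at once if the green or white tube is moved more than 15 mm (distance of any of green_tube, white_tube from where it was at the start of the episode above 0.015 m).
It fails at once if a bystander on the bench is moved more than 30 mm (distance of any of dish_a, dish_b, reagent_jar, tip_box, marker from where it was at the start of the episode above 0.03 m).
It also fails if it takes over 61 s, if anything falls off the work surface, if the arm or the gripper's body presses on something with over 40 N, if the wrist force passes 120 N, or if a joint passes its speed limit or range.

## Working session

There is one attempt and no reset: what is moved stays moved. The work goes in short steps, Python scripts to look and compute and a shell command to move; the robot and the scene stay as the last step left them, time stands still between calls to the robot, and variables do not carry over. Pictures are saved under pics/ and viewed, and the job is handed in when it is done.

```bash
mkdir -p pics; ls; python3 - <<'E'
from workcell import manip
import cv2
o=manip.get_obs(); print(o); print(manip.pinch_z)
for n in ["scene","top","wrist"]:
    c=manip.calibration(n); print(n,c)
    im=manip.camera(n); cv2.imwrite(f"pics/{n}0.png",im)
E
```

```text
pics
{'clock': 0.0, 'joint_pos': array([-1.36760231,  0.3328866 , -0.06471207,  1.46097474,  0.02160135,
        1.34990514, -0.08852442]), 'joint_velocities': array([ 0.00069341,  0.00101784, -0.00075022, -0.00222991, -0.00023032,
       -0.00127258, -0.00019276]), 'tau': array([-5.38650074e-04, -6.25466323e+01,  4.86637757e-02, -3.91597438e+01,
        1.61511416e-02,  1.01329613e-02,  3.86283261e-05]), 'position': array([0.13983692, 0.60875202, 0.23049081]), 'ee_rot': array([ 1.12652845e-01,  9.93634133e-01, -7.37388387e-04, -4.97529560e-05]), 'ft_force': array([ 0.35531022,  0.0719642 , -0.73769129]), 'torque': array([ 0.00942434,  0.01250019, -0.02348689]), 'grip_width': 1.0005209257931416}
0.0187
scene {'fx': 488.89138460426415, 'fy': 488.89138460426415, 'cx': 262.8871227570246, 'cy': 193.5675417316357, 'view': array([[-0.03251496,  0.99939888,  0.0120269 ,  0.06762639],
       [-0.76785876, -0.03268117,  0.63978501,  0.38494231],
       [ 0.63979348,  0.01156762,  0.76845982, -1.89966142],
       [ 0.        ,  0.        ,  0.        ,  1.        ]])}
top {'fx': 383.3709882713786, 'fy': 383.3709882713786, 'cx': 257.88370772177626, 'cy': 195.54858359081305, 'view': array([[-0.02712008, -0.99953551, -0.01390226, -0.03308301],
       [ 0.99435187, -0.02840178,  0.10226285, -0.59337547],
       [-0.1026102 , -0.01105037,  0.99466026, -1.28212247],
       [ 0.        ,  0.        ,  0.        ,  1.        ]])}
wrist {'fx': 306.39125977989346, 'fy': 306.39125977989346, 'cx': 256.7612639164642, 'cy': 195.2465678595527, 'tool_from_camera': array([[ 3.55194289e-04,  9.62192278e-01,  2.72370876e-01,
         6.87923904e-02],
       [ 9.99999353e-01, -6.36166532e-04,  9.43274369e-04,
         1.05837631e-03],
       [ 1.08088455e-03,  2.72370364e-01, -9.62191881e-01,
        -1.42166283e-01],
       [ 0.00000000e+00,  0.00000000e+00,  0.00000000e+00,
         1.00000000e+00]])}
```

View pics/scene0.png

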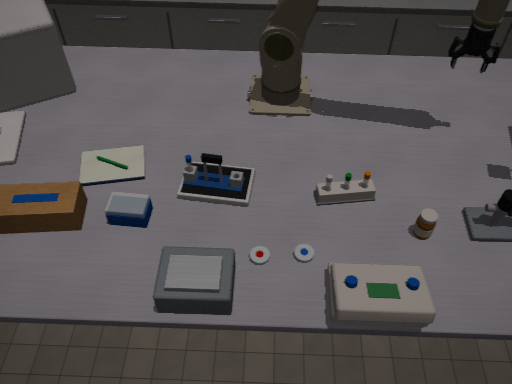

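View pics/top0.png

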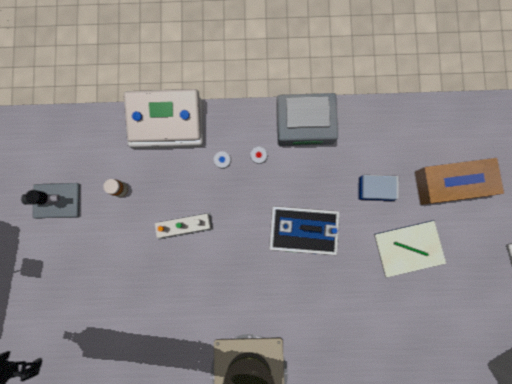

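View pics/wrist0.png

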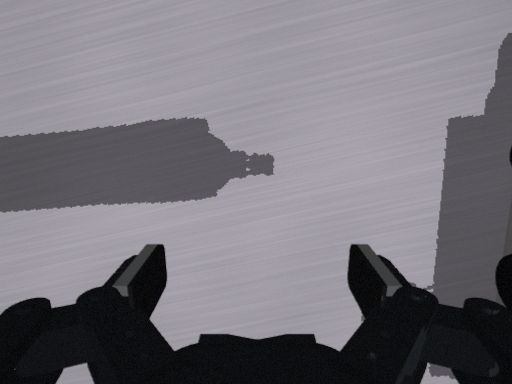

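The scene view shows the stand near (346,190) with the orange cap at the right end (367,174). The carrier is on the plate near (215,180), with its empty socket on the right (237,179) and the blue cap on the left. In the top view, orange is at (161,229), the empty socket at (286,226) and blue at (332,231). I'll enlarge crops of both.

```bash
python3 - <<'E'
import cv2
s=cv2.imread("pics/scene0.png"); t=cv2.imread("pics/top0.png")
def crop(im,x,y,w,h,f,n): cv2.imwrite(n,cv2.resize(im[y:y+h,x:x+w],None,fx=f,fy=f,interpolation=cv2.INTER_CUBIC))
crop(s,170,140,100,70,8,"pics/sA.png");crop(s,305,155,90,60,8,"pics/sB.png")
crop(t,265,200,80,60,10,"pics/tA.png");crop(t,145,205,80,40,10,"pics/tB.png")
E
```

```text
(no output)
```

View pics/sA.png

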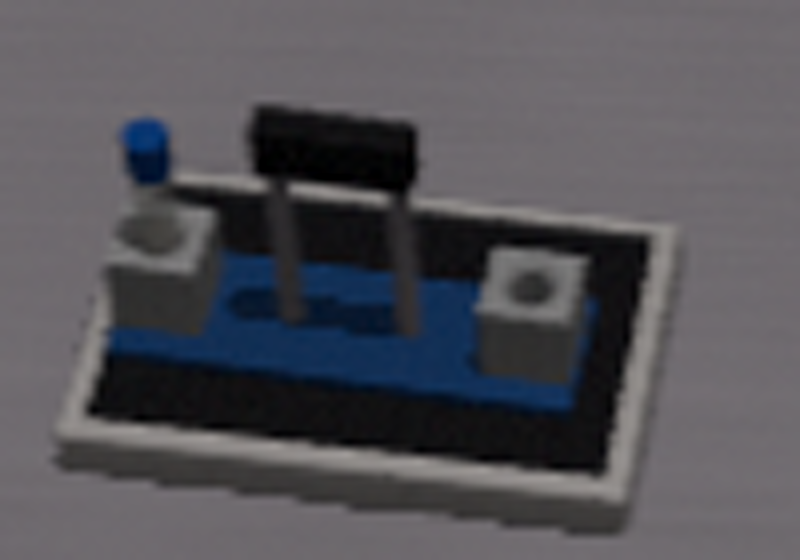

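View pics/sB.png

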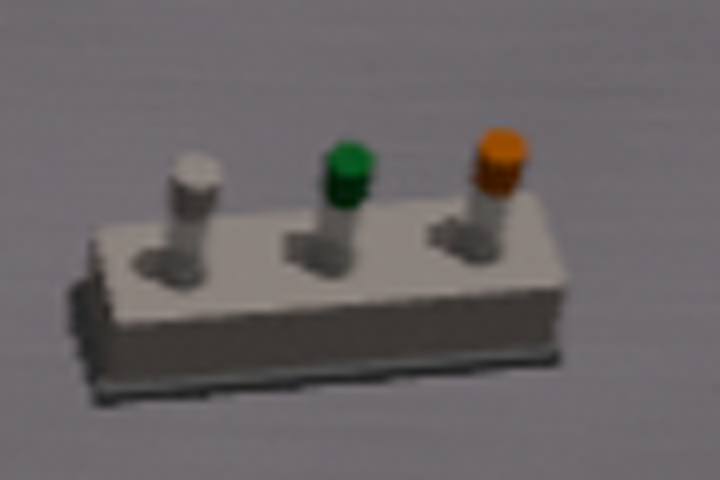

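View pics/tA.png

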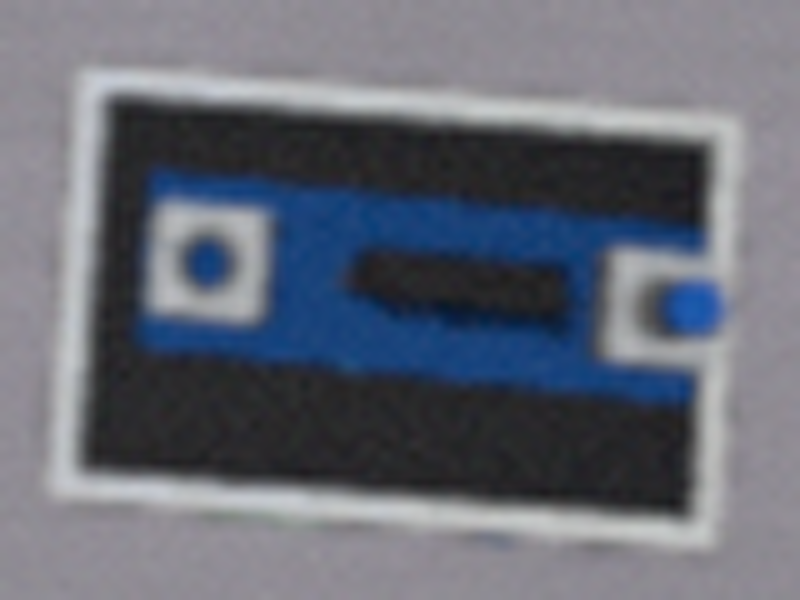

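View pics/tB.png

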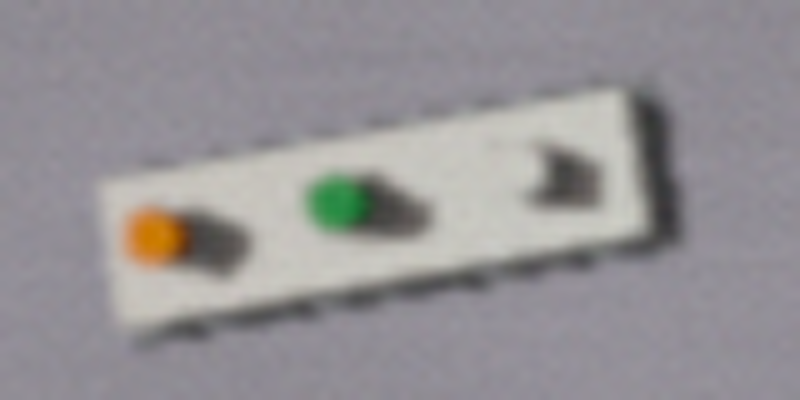

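```bash
cat > h.py <<'E'
import numpy as np
from workcell import manip
from scipy.optimize import least_squares
from scipy.spatial.transform import Rotation as R
def proj(c,p):
    q=c["view"]@np.append(p,1); return np.array([c["cx"]+c["fx"]*q[0]/-q[2], c["cy"]-c["fy"]*q[1]/-q[2]])
def projw(p,obs=None):
    o=obs or manip.get_obs(); c=manip.calibration("wrist")
    t=R.from_quat(o["ee_rot"]).inv().apply(np.array(p)-o["position"])
    q=np.linalg.inv(c["tool_from_camera"])@np.append(t,1)
    return np.array([c["cx"]+c["fx"]*q[0]/-q[2], c["cy"]-c["fy"]*q[1]/-q[2]])
def rayw(u,v,z,o):
    "intersect wrist pixel with world plane z"
    c=manip.calibration("wrist"); T=c["tool_from_camera"]
    d=np.array([(u-c["cx"])/c["fx"],-(v-c["cy"])/c["fy"],-1]); Rw=R.from_quat(o["ee_rot"])
    d=Rw.apply(T[:3,:3]@d); p=o["position"]+Rw.apply(T[:3,3]); return p+d*(z-p[2])/d[2]
E
python3 - <<'E'
from h import *
S=manip.calibration("scene");T=manip.calibration("top")
def s(c,x0,y0,f,u,v): return (c,np.array([x0+(u+.5)/f-.5,y0+(v+.5)/f-.5]))
A=lambda u,v:s(S,170,140,8,u,v);B=lambda u,v:s(S,305,155,8,u,v)
C=lambda u,v:s(T,265,200,10,u,v);D=lambda u,v:s(T,145,205,10,u,v)
stand=[(B(503,146),(0,.06,.103)),(B(350,158),(0,0,.103)),(B(198,170),(0,-.06,.103)),(D(155,237),(0,.06,.103)),(D(338,203),(0,0,.103))]
car=[(A(146,132),(0,-.075,.128)),(A(533,288),(0,.075,.07)),(A(337,116),(0,0,.145)),(C(208,262),(0,.075,.07)),(C(693,305),(0,-.075,.128)),(C(460,280),(0,0,.145))]
for name,L in (("stand",stand),("car",car)):
    f=lambda q:np.concatenate([proj(o[0],[q[0]+np.cos(q[2])*p[0]-np.sin(q[2])*p[1],q[1]+np.sin(q[2])*p[0]+np.cos(q[2])*p[1],p[2]])-o[1] for o,p in L])
    best=least_squares(f,[.5,0,0],loss="soft_l1"); q=best.x
    print(name,q.round(4),f(q).reshape(-1,2).round(2).tolist())
    for y in (.06,-.06,.075,-.075): print(y,(q[0]-np.sin(q[2])*y).round(4),(q[1]+np.cos(q[2])*y).round(4))
E
```

```text
stand [0.4995 0.209  0.1711] [[-0.25, -0.81], [-0.11, -0.46], [-0.23, -0.1], [-0.37, -0.39], [-0.35, -0.69]]
0.06 0.4893 0.2681
-0.06 0.5098 0.1499
0.075 0.4868 0.2829
-0.075 0.5123 0.1351
car [ 0.477  -0.2109 -0.1314] [[0.05, -0.63], [0.03, -1.22], [-0.43, 0.55], [-0.35, -0.31], [-0.05, -0.09], [0.0, -0.19]]
0.06 0.4848 -0.1514
-0.06 0.4691 -0.2703
0.075 0.4868 -0.1365
-0.075 0.4671 -0.2852
```

```bash
cat >> h.py <<'E'
def row(pos,jaw_deg,flip=False):
    "print row to reach world TCP pos, pointing down, tool y at world angle jaw_deg"
    o=manip.get_obs(); a=np.radians(jaw_deg)
    y=np.array([np.cos(a),np.sin(a),0]); z=np.array([0,0,-1.]); x=np.cross(y,z)
    Rt=R.from_matrix(np.c_[x,y,z]); R0=R.from_quat(o["ee_rot"])
    print("at",o["position"].round(4),"t",round(o["clock"],2),"row",R0.inv().apply(np.array(pos)-o["position"]).round(4),(R0.inv()*Rt).as_rotvec().round(4),"F",o["ft_force"].round(1),"w",round(o["grip_width"],3))
E
python3 -c "
from h import *
row([.489,.268,.2],9.8)"
```

```text
at [0.1398 0.6089 0.2307] t 0.15 row [-0.4166 -0.254   0.031 ] [-1.000e-03  7.000e-04  1.174e+00] F [0.6 1.2 0.2] w 1.002
```

```bash
python3 -m handwheel '[[[-0.4166,-0.254,0.031,0,0,1.174,0.0854],[-0.4166,-0.254,0.031,0,0,1.174,0.0854],[-0.4166,-0.254,0.031,0,0,1.174,0.0854],[-0.4166,-0.254,0.031,0,0,1.174,0.0854],[-0.4166,-0.254,0.031,0,0,1.174,0.0854],[-0.4166,-0.254,0.031,0,0,1.174,0.06],[-0.4166,-0.254,0.031,0,0,1.174,0.06],[-0.4166,-0.254,0.031,0,0,1.174,0.06]]]' 40; python3 -c "
from h import *
row([.489,.268,.2],9.8)"
```

```text
clock: 1.15
position: [0.4905, 0.2661, 0.2002]
ee_rot: [0.645, 0.764, -0.0, 0.0]
ft_force: [-0.6, 1.1, 0.1]
grip_width: 0.704
at [0.4905 0.2661 0.2002] t 1.15 row [ 0.0021 -0.0011  0.0002] [ 0.0001  0.0002 -0.0021] F [-0.6  1.1  0.1] w 0.704
```

```bash
python3 -m handwheel '[[[0,0,0,0,0,0,0.06],[0,0,0,0,0,0,0.06]]]'; python3 - <<'E'
from h import *
import cv2
o=manip.get_obs(); im=manip.camera("wrist")
row([.489,.268,.2],9.8)
print(projw([.4893,.2681,.103],o),projw([.4893,.2681,.083],o),projw([.4893,.2681,.008],o))
cv2.imwrite("pics/w1.png",im)
cv2.imwrite("pics/w1z.png",cv2.resize(im[150:350,150:400],None,fx=3,fy=3))
E
```

```text
clock: 1.4
position: [0.4886, 0.2688, 0.2]
ee_rot: [0.644, 0.765, -0.0, -0.0]
ft_force: [-0.7, 0.9, 0.5]
grip_width: 0.698
at [0.4882 0.2694 0.2001] t 1.45 row [-0.0016  0.0005  0.0001] [-0.0006 -0.0004  0.0016] F [ 0.3 -0.  -0.2] w 0.705
[256.91847263 198.54368126] [256.91961634 192.08612153] [256.92275501 174.36469806]
```

View pics/w1.png

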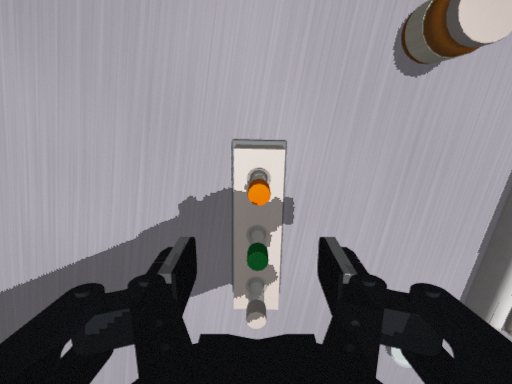

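View pics/w1z.png

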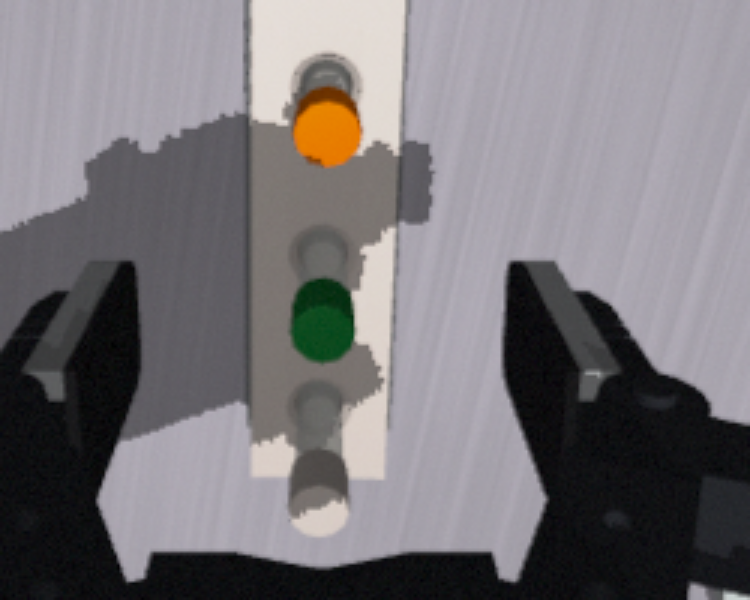

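The orange cap top is at about (259.2,193.8), against a predicted (256.9,198.5). Green is at crop (323,333), which is (257.5,260.8).

```bash
python3 - <<'E'
from h import *
o=manip.get_obs()
p=rayw(259.2,193.8,.103,o);g=rayw(257.5,260.8,.103,o);m=rayw(150+327/3,150+80/3,.045,o);w=rayw(150+318/3,150+516/3,.103,o)
print(p,g,w,m,np.degrees(np.arctan2(*(p-g)[[1,0]]))-90)
row([p[0],p[1],.0743],9.8)
row([p[0],p[1],.15],9.8)
E
```

```text
[0.49010129 0.27300434 0.103     ] [0.49912753 0.21356964 0.103     ] [0.50852722 0.15199944 0.103     ] [0.49005927 0.27451951 0.045     ] 8.635417846639328
at [0.4882 0.2694 0.2001] t 1.45 row [0.0031 0.0025 0.1258] [-0.0006 -0.0004  0.0016] F [ 0.3 -0.  -0.2] w 0.705
at [0.4882 0.2694 0.2001] t 1.45 row [0.0032 0.0025 0.0501] [-0.0006 -0.0004  0.0016] F [ 0.3 -0.  -0.2] w 0.705
```

```bash
python3 -m handwheel '[[[0.0025,0.0025,0.05,0,0,0.0,0.05],[0.0025,0.0025,0.09,0,0,0.0,0.05],[0.0025,0.0025,0.125,0,0,0,0.05],[0.0025,0.0025,0.125,0,0,0,0.05],[0.0025,0.0025,0.125,0,0,0,0.05]]]' 40; python3 - <<'E'
from h import *
import cv2
o=manip.get_obs(); im=manip.camera("wrist"); s=manip.camera("scene")
row([.4901,.272,.0743],9.8)
cv2.imwrite("pics/w2.png",im)
cv2.imwrite("pics/s2.png",cv2.resize(s[130:230,300:420],None,fx=6,fy=6))
E
```

```text
clock: 2.08
position: [0.4914, 0.2724, 0.0768]
ee_rot: [0.644, 0.765, 0.001, 0.0]
ft_force: [-0.2, 0.4, 0.0]
grip_width: 0.585
at [0.4919 0.2722 0.0772] t 2.17 row [ 0.0001 -0.0018  0.0029] [ 0.0024 -0.0015  0.0006] F [ 0.   0.5 -0.5] w 0.584
```

View pics/w2.png

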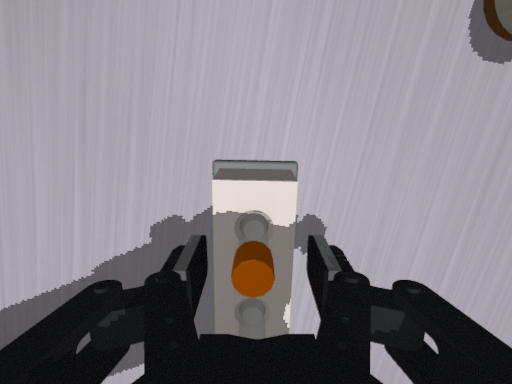

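View pics/s2.png

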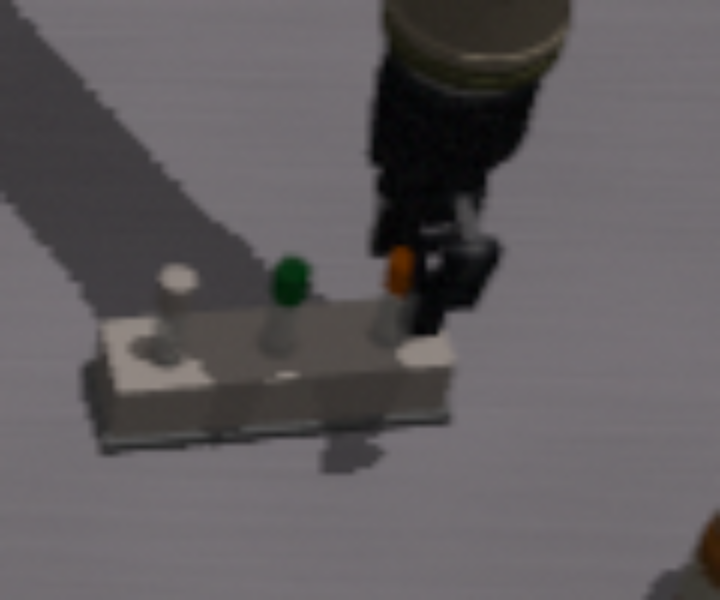

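```bash
python3 - <<'E'
from h import *
o=manip.get_obs()
print(rayw(253.5,279,.103,o), o["position"])
S=manip.calibration("scene")
for p in ([.4901,.268,.103],[.4901,.273,.103]): print((proj(S,p)-[300,130])*6)
for k in range(4): print(manip.get_obs()["position"])
Rw=R.from_quat(o["ee_rot"])
for dz in (-.04,-.03,-.0187,-.01,0): print(dz,projw(o["position"]+Rw.apply([-.011,.03,dz]),o),projw(o["position"]+Rw.apply([.011,.03,dz]),o))
E
```

```text
[0.49101986 0.27161362 0.103     ] [0.49185642 0.27223461 0.0771557 ]
[403.00180163 253.14788917]
[412.77319251 253.46170184]
[0.49185642 0.27223461 0.0771557 ]
[0.49185642 0.27223461 0.0771557 ]
[0.49185642 0.27223461 0.0771557 ]
[0.49185642 0.27223461 0.0771557 ]
-0.04 [331.78960173 322.20955118] [335.75098569 272.16543042]
-0.03 [326.23195245 306.3772625 ] [329.61669811 259.44990048]
-0.0187 [320.86552218 291.08970678] [323.73838384 247.26496781]
-0.01 [317.2666238 280.8373869] [319.82067126 239.14409136]
0 [313.59849885 270.38785867] [315.84764056 230.90854808]
```

```bash
python3 - <<'E'
import cv2
im=cv2.imread("pics/w2.png")
cv2.imwrite("pics/w2z.png",cv2.resize(im[200:350,160:360],None,fx=4,fy=4))
E
```

```text
(no output)
```

View pics/w2z.png

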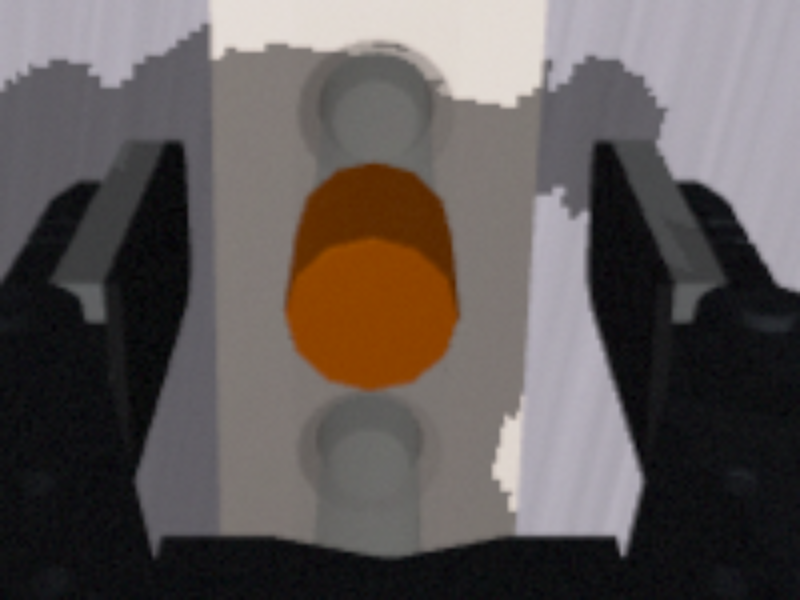

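```bash
python3 -m handwheel '[[[0.0,-0.001,0.002,0,0,0.0,0.05],[0,-0.001,0.002,0,0,0.0,0.012],[0,-0.001,0.002,0,0,0,0.012],[0,-0.001,0.002,0,0,0,0.012],[0,-0.001,0.002,0,0,0,0.012],[0,-0.001,0.002,0,0,0,0.012]]]' 30; python3 - <<'E'
from h import *
import cv2
o=manip.get_obs(); im=manip.camera("wrist")
row([.4901,.272,.0743],9.8)
cv2.imwrite("pics/w3.png",cv2.resize(im[150:350,130:380],None,fx=3,fy=3))
E
```

```text
clock: 2.92
position: [0.4903, 0.2712, 0.0735]
ee_rot: [0.644, 0.765, 0.0, -0.0]
ft_force: [-2.1, 0.2, 4.6]
grip_width: 0.196
at [0.4903 0.2712 0.0735] t 2.98 row [ 0.0009 -0.0001 -0.0008] [ 0.0004 -0.0003 -0.0001] F [-0.8  0.1  5. ] w 0.199
```

View pics/w3.png

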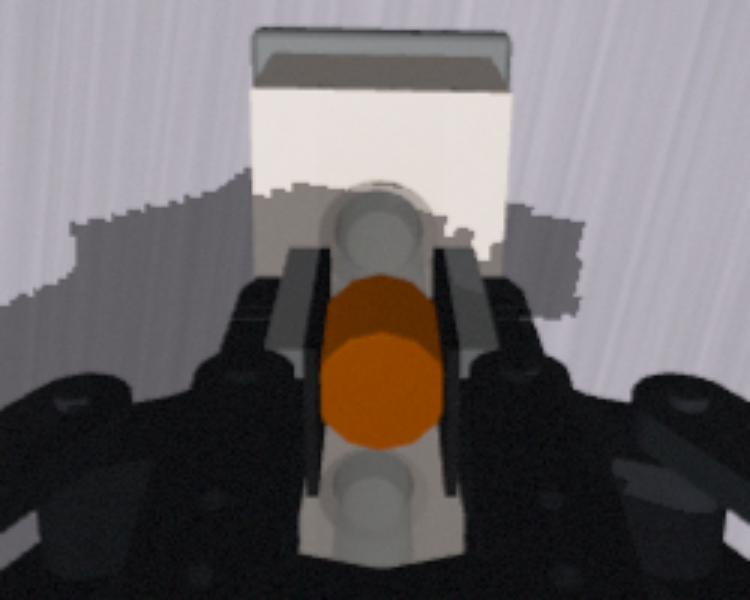

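```bash
python3 -m handwheel '[[[0,0,-0.01,0,0,0.0,0.012],[0,0,-0.03,0,0,0.0,0.012],[0,0,-0.06,0,0,0,0.012],[0,0,-0.09,0,0,0,0.012],[0,0,-0.12,0,0,0,0.012],[0,0,-0.12,0,0,0,0.012],[0,0,-0.12,0,0,0,0.012]]]' 30; python3 - <<'E'
from h import *
import cv2
o=manip.get_obs(); im=manip.camera("wrist"); s=manip.camera("scene")
row([.4868,-.1365,.2],-7.5)
cv2.imwrite("pics/w4.png",cv2.resize(im[150:350,130:380],None,fx=3,fy=3))
cv2.imwrite("pics/s4.png",cv2.resize(s[110:230,300:420],None,fx=5,fy=5))
E
```

```text
clock: 3.85
position: [0.4898, 0.2709, 0.1929]
ee_rot: [0.644, 0.765, -0.0, -0.0]
ft_force: [-0.5, -0.6, -0.9]
grip_width: 0.201
at [0.4896 0.2707 0.1923] t 3.95 row [-0.4008 -0.0721 -0.0073] [-0.0013  0.0009  0.3019] F [ 0.4 -0.2 -0.2] w 0.199
```

View pics/w4.png

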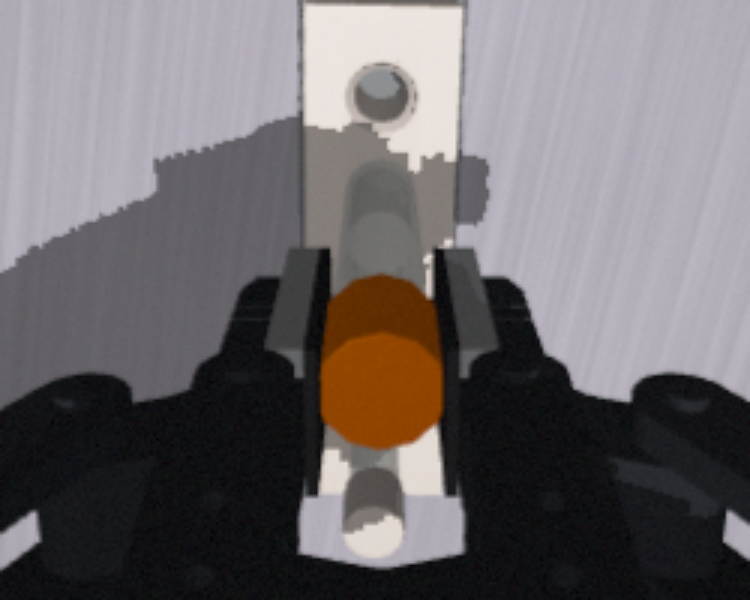

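View pics/s4.png

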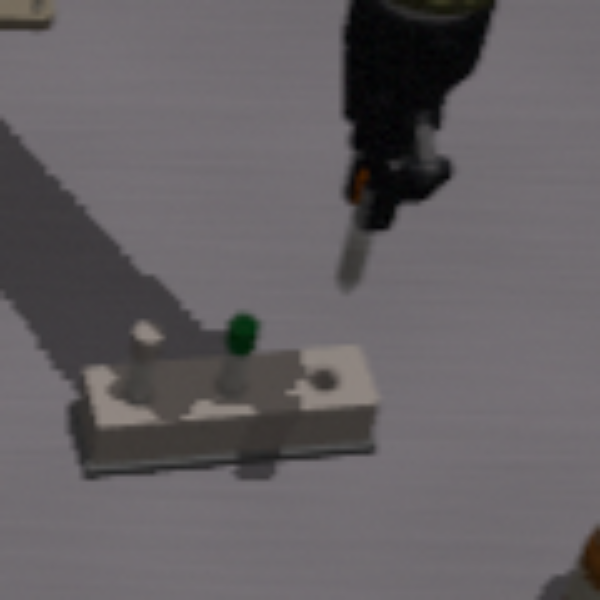

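```bash
python3 -m handwheel '[[[-0.03,-0.006,-0.008,0,0,0.03,0.012],[-0.085,-0.016,-0.008,0,0,0.08,0.012],[-0.145,-0.027,-0.008,0,0,0.13,0.012],[-0.205,-0.038,-0.008,0,0,0.18,0.012],[-0.265,-0.048,-0.008,0,0,0.23,0.012],[-0.325,-0.058,-0.008,0,0,0.27,0.012],[-0.375,-0.068,-0.008,0,0,0.302,0.012],[-0.4,-0.072,-0.008,0,0,0.302,0.012]]]' 30; python3 -m handwheel '[[[0,0,0,0,0,0,0.012],[0,0,0,0,0,0,0.012],[0,0,0,0,0,0,0.012]]]' 30;python3 - <<'E'
from h import *
import cv2
o=manip.get_obs(); im=manip.camera("wrist"); s=manip.camera("scene")
row([.4868,-.1365,.2],-7.5)
cv2.imwrite("pics/w5o.png",im)
cv2.imwrite("pics/w5.png",cv2.resize(im[100:350,130:380],None,fx=3,fy=3)[:600] if 0 else cv2.resize(im[100:350,130:380],None,fx=2.4,fy=2.4))
cv2.imwrite("pics/s5.png",cv2.resize(s[90:210,160:280],None,fx=5,fy=5))
E
```

```text
clock: 4.95
position: [0.4862, -0.1385, 0.2008]
ee_rot: [0.753, 0.658, -0.0, -0.0]
ft_force: [1.0, 0.6, 0.3]
grip_width: 0.195
clock: 5.32
position: [0.4873, -0.1341, 0.201]
ee_rot: [0.751, 0.66, -0.0, -0.0]
ft_force: [0.7, 0.1, 0.2]
grip_width: 0.198
at [ 0.4874 -0.1344  0.2012] t 5.42 row [-0.0021 -0.0003  0.0012] [-0.0002 -0.0002  0.0015] F [ 0.6  0.3 -0.4] w 0.2
```

View pics/w5.png

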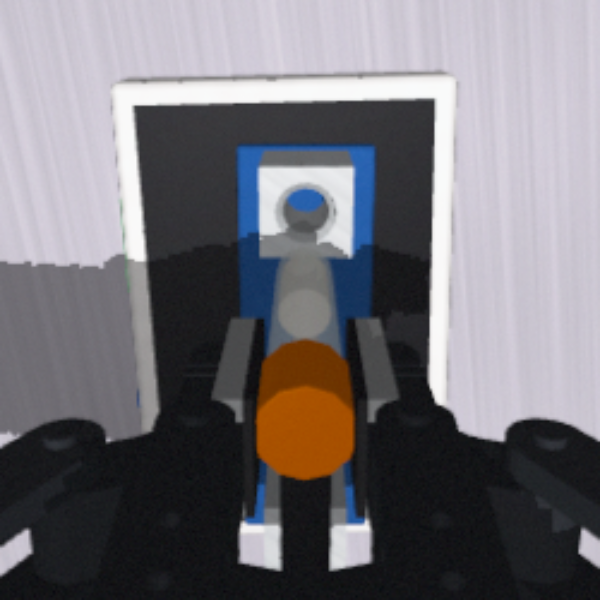

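View pics/s5.png

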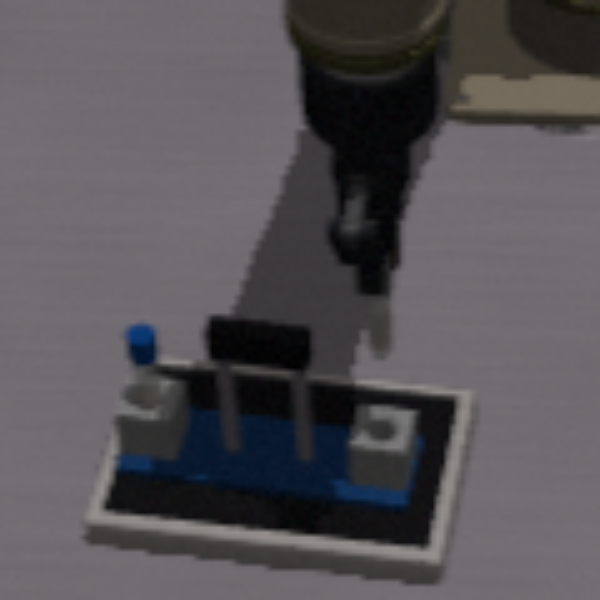

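```bash
python3 - <<'E'
from h import *
o=manip.get_obs(); Rw=R.from_quat(o["ee_rot"])
px=lambda u,v:(130+(u+.5)/2.4-.5,100+(v+.5)/2.4-.5)
m=rayw(*px(306,211.5),.07,o)
zf=o["position"][2]-.0655; zc=zf+.095
cap=rayw(*px(305,430),zc,o); foot=rayw(*px(304,312),zf,o)
for n,p in (("mouth",m),("cap",cap),("foot",foot)): print(n,p.round(4),Rw.inv().apply(p-o["position"]).round(4))
print(np.degrees(np.arctan2(*(rayw(*px(354,257),.07,o)-rayw(*px(258,257),.07,o))[[1,0]])))
E
python3 -c "
import cv2;im=cv2.imread('pics/w5o.png');cv2.imwrite('pics/w5z.png',cv2.resize(im[150:310,205:310],None,fx=5,fy=3.7) if 0 else cv2.resize(im[150:270,200:320],None,fx=5,fy=5))"
```

```text
mouth [ 0.488 -0.135  0.07 ] [-0.0005  0.0008  0.1312]
cap [ 0.4879 -0.1325  0.2307] [ 0.002   0.0003 -0.0295]
foot [ 0.4855 -0.1493  0.1357] [-0.015   0.      0.0655]
-7.401219079240728
```

View pics/w5z.png

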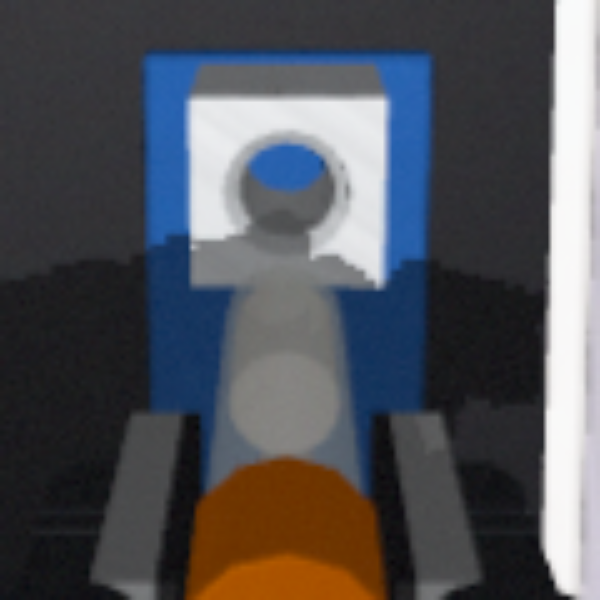

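```bash
python3 - <<'E'
from h import *
o=manip.get_obs(); Rw=R.from_quat(o["ee_rot"])
for t in ([0,0,.0655],[.002,0.0003,.0655],[.002,.0043,.0655],[.002,-.0037,.0655],[.006,0,.0655],[.002,.008,.0555],[.002,-.008,.0555]): print(t,((projw(o["position"]+Rw.apply(t),o)-[200,150]+.5)*5-.5).round(0))
E
```

```text
[0, 0, 0.0655] [284. 302.]
[0.002, 0.0003, 0.0655] [286. 289.]
[0.002, 0.0043, 0.0655] [314. 289.]
[0.002, -0.0037, 0.0655] [258. 289.]
[0.006, 0, 0.0655] [284. 262.]
[0.002, 0.008, 0.0555] [342. 312.]
[0.002, -0.008, 0.0555] [225. 312.]
```

```bash
python3 -m handwheel '[[[-0.0025,0.0006,0.01,0,0,0.0,0.012],[-0.0025,0.0006,0.03,0,0,0.0,0.012],[-0.0025,0.0006,0.05,0,0,0,0.012],[-0.0025,0.0006,0.058,0,0,0,0.012],[-0.0025,0.0006,0.058,0,0,0,0.012],[-0.0025,0.0006,0.058,0,0,0,0.012]]]' 30;python3 - <<'E'
from h import *
import cv2
o=manip.get_obs(); im=manip.camera("wrist"); s=manip.camera("scene")
row([.4868,-.1365,.0985],-7.5)
cv2.imwrite("pics/w6o.png",im)
cv2.imwrite("pics/w6.png",cv2.resize(im[170:290,180:330],None,fx=5,fy=5))
cv2.imwrite("pics/s6.png",cv2.resize(s[120:210,160:280],None,fx=6,fy=6))
px=lambda p:((projw(p,o)-[180,170]+.5)*5-.5).round(0)
Rw=R.from_quat(o["ee_rot"])
for t in ([.002,0,.0655],[.002,0,.0]): print(px(o["position"]+Rw.apply(t)))
print(px([.488,-.135,.07]))
E
```

```text
clock: 6.18
position: [0.4879, -0.138, 0.1438]
ee_rot: [0.752, 0.659, 0.0, 0.0]
ft_force: [0.6, -0.8, -0.6]
grip_width: 0.199
at [ 0.4879 -0.138   0.1439] t 6.28 row [ 0.0013 -0.0013  0.0454] [ 0.0011 -0.0003 -0.0001] F [-1.  -0.2 -1.3] w 0.195
[384. 189.]
[383. 390.]
[381. 165.]
```

View pics/w6.png

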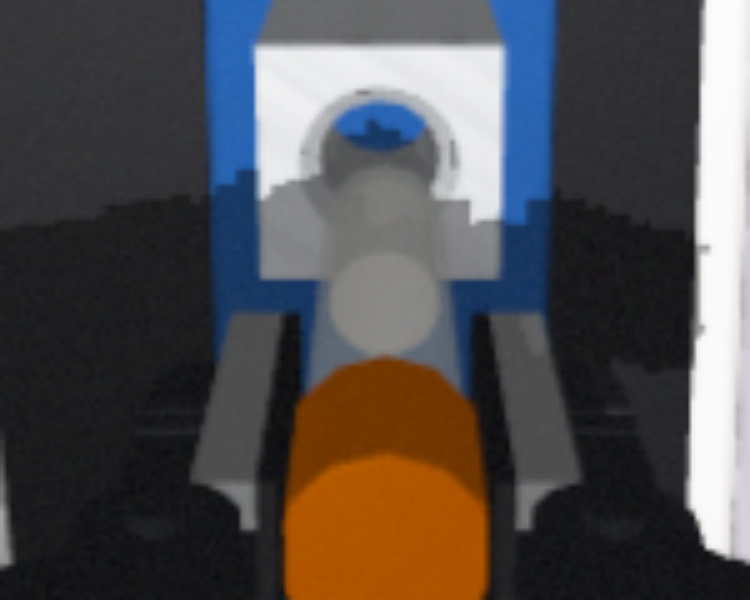

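View pics/s6.png

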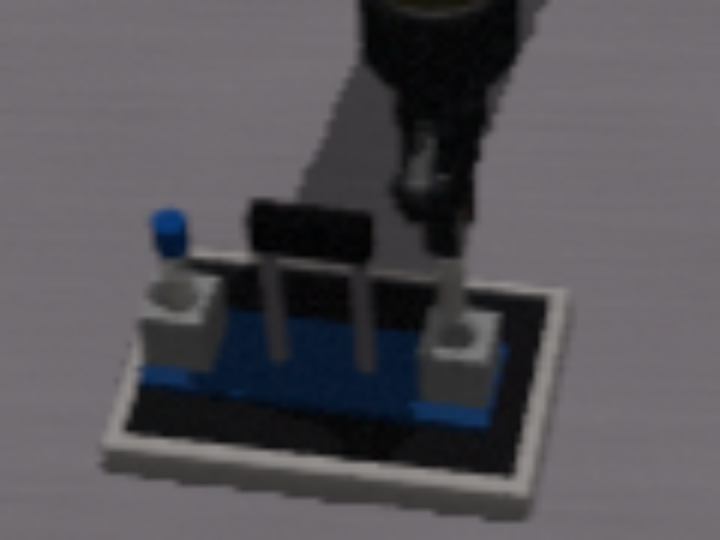

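```bash
python3 -m handwheel '[[[0.0014,-0.0004,0.005,0,0,0.0,0.012],[0.0014,-0.0004,0.012,0,0,0.0,0.012],[0.0014,-0.0004,0.02,0,0,0,0.012],[0.0014,-0.0004,0.025,0,0,0,0.012],[0.0014,-0.0004,0.025,0,0,0,0.012]]]' 30;python3 - <<'E'
from h import *
import cv2
o=manip.get_obs(); im=manip.camera("wrist")
row([.4868,-.1365,.0985],-7.5)
cv2.imwrite("pics/w7.png",cv2.resize(im[170:290,180:330],None,fx=5,fy=5))
E
```

```text
clock: 6.9
position: [0.487, -0.1365, 0.1178]
ee_rot: [0.752, 0.659, -0.0, -0.0]
ft_force: [-0.3, -0.5, -0.0]
grip_width: 0.194
at [ 0.4872 -0.1365  0.1181] t 6.95 row [-0.     -0.0004  0.0196] [-0.0004  0.0001 -0.0002] F [-0.5  0.2  0.2] w 0.199
```

View pics/w7.png

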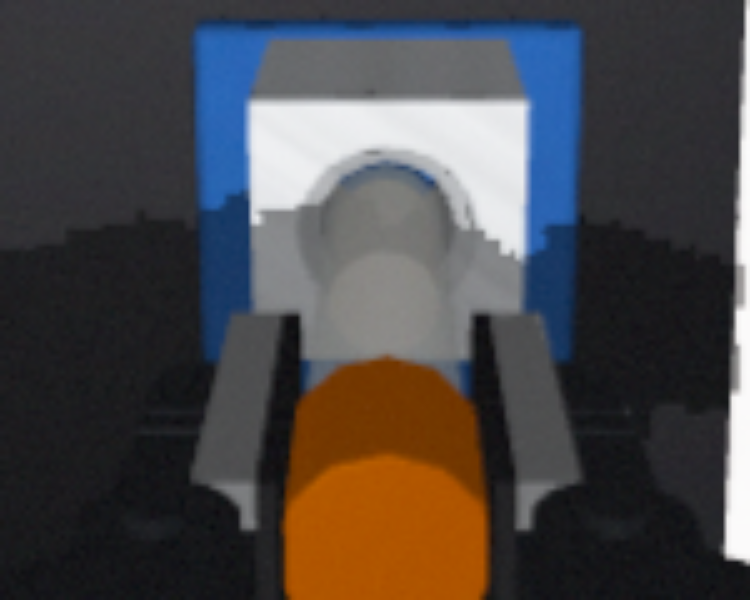

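The tube has entered the socket with no contact force. The mouth ring is centred near (387,225) in the crop and the tube at about 385. I'll lower it the remaining 19 mm.

```bash
python3 -m handwheel '[[[0,0,0.005,0,0,0.0,0.012],[0,0,0.01,0,0,0.0,0.012],[0,0,0.014,0,0,0,0.012],[0,0,0.018,0,0,0,0.012],[0,0,0.018,0,0,0,0.012]]]' 30;python3 - <<'E'
from h import *
import cv2
o=manip.get_obs(); im=manip.camera("wrist"); s=manip.camera("scene")
row([.4868,-.1365,.0985],-7.5)
cv2.imwrite("pics/w8.png",cv2.resize(im[170:320,180:330],None,fx=4,fy=4))
cv2.imwrite("pics/s8.png",cv2.resize(s[120:210,160:280],None,fx=6,fy=6))
E
```

```text
clock: 7.58
position: [0.4871, -0.1365, 0.0999]
ee_rot: [0.752, 0.659, -0.0, -0.0]
ft_force: [0.1, 0.5, -0.6]
grip_width: 0.204
at [ 0.4874 -0.1365  0.1003] t 7.67 row [-0.0001 -0.0005  0.0018] [ 0.     -0.     -0.0002] F [0.3 0.1 0.3] w 0.193
```

View pics/w8.png

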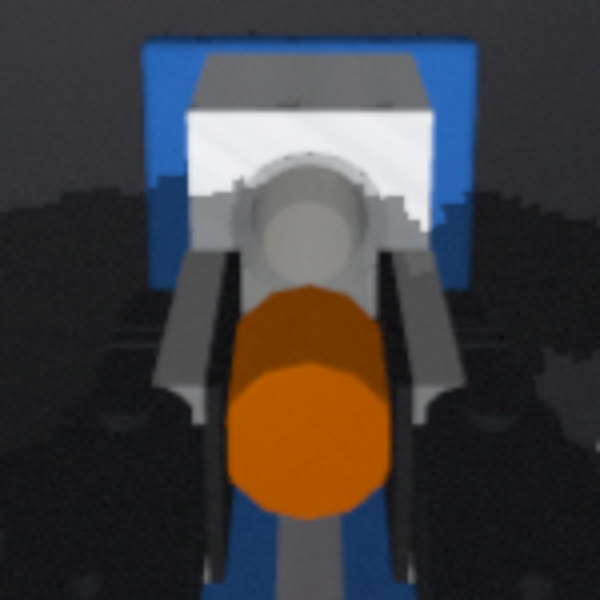

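View pics/s8.png

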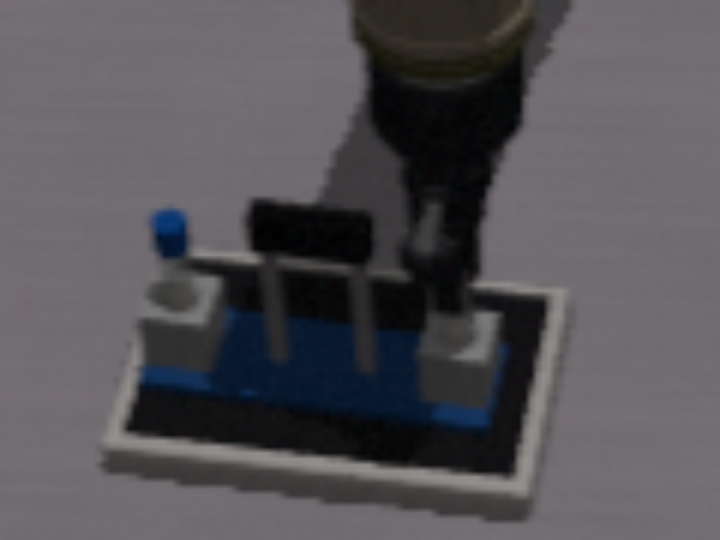

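Almost down and nothing touching. I'll lower it gently until it touches, then open the fingers.

```bash
python3 -m handwheel '[[[0,0,0.001,0,0,0.0,0.012],[0,0,0.0022,0,0,0.0,0.012],[0,0,0.0022,0,0,0,0.012]]]' 30; python3 -m handwheel '[[[0,0,0,0,0,0.0,0.03],[0,0,0,0,0,0.0,0.045],[0,0,0,0,0,0,0.05],[0,0,0,0,0,0,0.05],[0,0,0,0,0,0,0.05]]]' 30
python3 - <<'E'
from h import *
import cv2
o=manip.get_obs(); im=manip.camera("wrist"); s=manip.camera("scene")
row([.4868,-.1365,.2],-7.5)
cv2.imwrite("pics/w9.png",cv2.resize(im[170:320,180:330],None,fx=4,fy=4))
E
```

```text
clock: 8.05
position: [0.4877, -0.1366, 0.0985]
ee_rot: [0.752, 0.659, 0.0, 0.0]
ft_force: [-1.2, -0.0, 4.7]
grip_width: 0.199
clock: 8.68
position: [0.4873, -0.1365, 0.098]
ee_rot: [0.752, 0.659, -0.0, -0.0]
ft_force: [-0.3, 0.5, -0.1]
grip_width: 0.588
at [ 0.4873 -0.1365  0.098 ] t 8.78 row [-1.00e-04 -5.00e-04 -1.02e-01] [-0.0001 -0.0001 -0.0001] F [-0.7  0.8  0.8] w 0.585
```

View pics/w9.png

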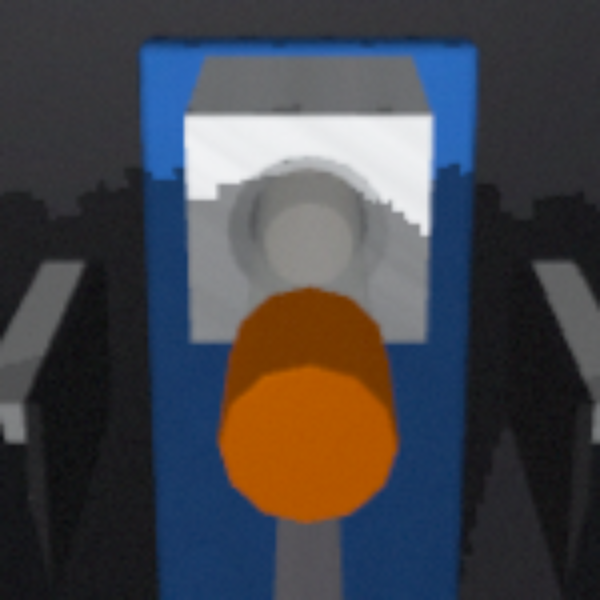

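```bash
python3 -m handwheel '[[[0,0,-0.03,0,0,0.0,0.05],[0,0,-0.08,0,0,0.0,0.05],[0,0,-0.13,0,0,0,0.05],[-0.03,0,-0.14,0,0,0,0.05],[-0.0745,0,-0.14,0,0,0,0.05],[-0.0745,0,-0.14,0,0,0,0.05],[-0.0745,0,-0.14,0,0,0,0.05],[-0.0745,0,-0.14,0,0,0,0.05]]]' 30
python3 - <<'E'
from h import *
import cv2
o=manip.get_obs(); im=manip.camera("wrist"); s=manip.camera("scene")
row([.478,-.2089,.1138],-7.5)
cv2.imwrite("pics/w10o.png",im)
cv2.imwrite("pics/w10.png",cv2.resize(im[60:360,80:430],None,fx=2,fy=2))
cv2.imwrite("pics/s10.png",cv2.resize(s[120:210,160:280],None,fx=6,fy=6))
print(projw([.478,-.2089,.145],o),projw([.4877,-.1345,.128],o))
E
```

```text
clock: 9.78
position: [0.4778, -0.2092, 0.2379]
ee_rot: [0.751, 0.66, 0.0, -0.0]
ft_force: [-0.8, -0.3, -1.0]
grip_width: 0.58
at [ 0.4778 -0.2094  0.238 ] t 9.88 row [5.000e-04 1.000e-04 1.242e-01] [-0.0002 -0.0003  0.0015] F [0.2 0.6 0.9] w 0.585
[256.53660576 198.83290328] [256.59241654 101.23912805]
```

View pics/w10.png

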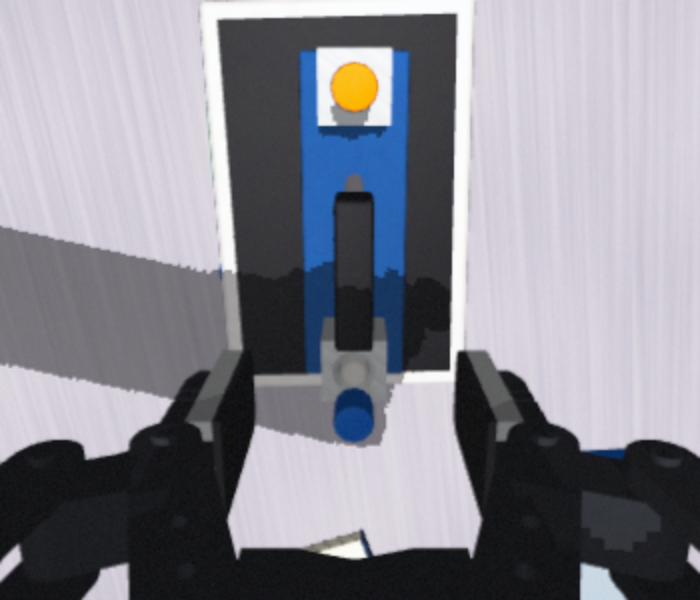

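View pics/s10.png

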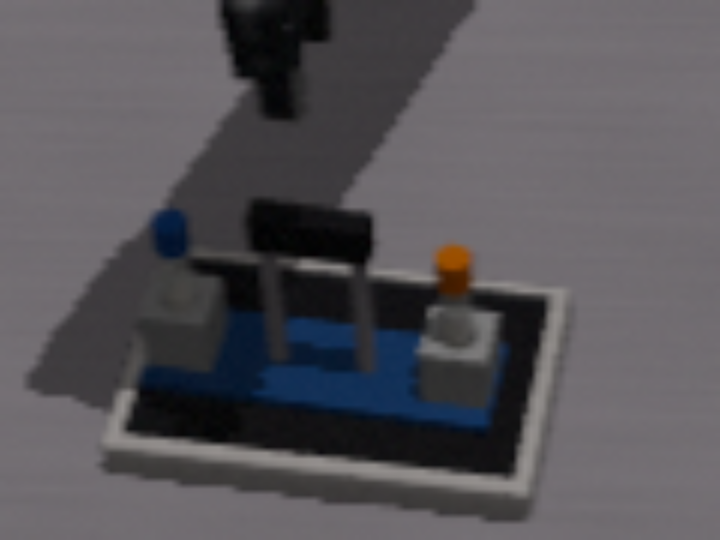

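The handle top is centred at about (256.8,197) against a predicted (256.5,198.8), and it is parallel to the pads. Both tubes look seated at the same height. Going down to grasp.

```bash
python3 -m handwheel '[[[0.0005,0,0.04,0,0,0.0,0.05],[0.0005,0,0.08,0,0,0.0,0.05],[0.0005,0,0.11,0,0,0,0.05],[0.0005,0,0.124,0,0,0,0.05],[0.0005,0,0.124,0,0,0,0.05],[0.0005,0,0.124,0,0,0,0.05]]]' 30
python3 - <<'E'
from h import *
import cv2
o=manip.get_obs(); im=manip.camera("wrist"); s=manip.camera("scene")
row([.478,-.2089,.1138],-7.5)
cv2.imwrite("pics/w11.png",cv2.resize(im[60:360,80:430],None,fx=2,fy=2))
cv2.imwrite("pics/s11.png",cv2.resize(s[120:210,160:280],None,fx=6,fy=6))
E
```

```text
clock: 10.62
position: [0.4784, -0.21, 0.1152]
ee_rot: [0.752, 0.659, 0.001, 0.001]
ft_force: [-0.8, -0.2, 0.6]
grip_width: 0.59
at [ 0.4784 -0.21    0.1152] t 10.72 row [ 0.001  -0.0005  0.0014] [ 0.0019 -0.0002  0.    ] F [-0.   0.1 -0.3] w 0.587
```

View pics/w11.png

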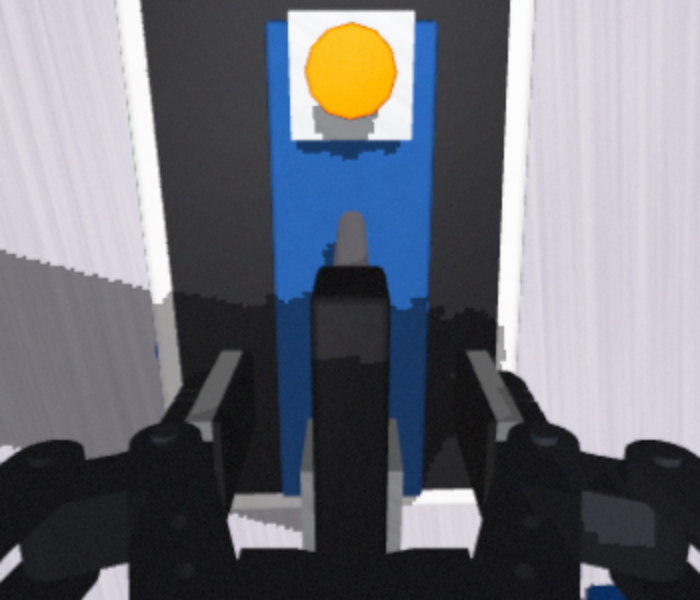

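View pics/s11.png

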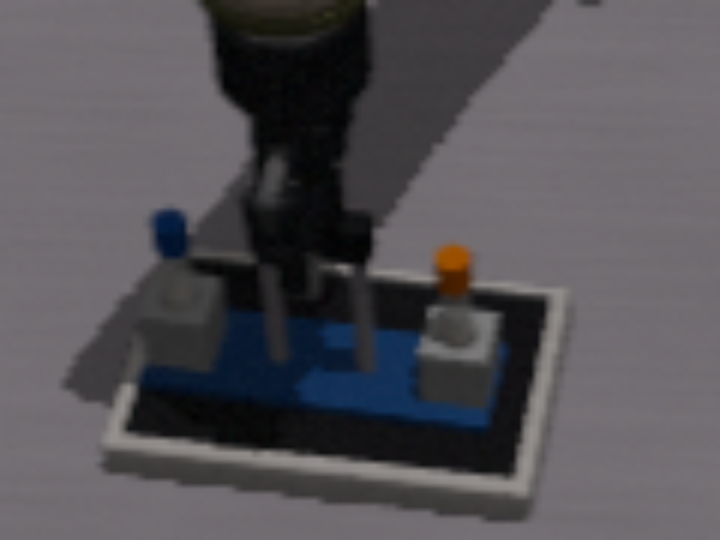

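```bash
python3 -m handwheel '[[[0.002,-0.0007,0.001,0,0,0.0,0.05],[0.002,-0.0007,0.001,0,0,0.0,0.03],[0.002,-0.0007,0.001,0,0,0,0.008],[0.002,-0.0007,0.001,0,0,0,0.008],[0.002,-0.0007,0.001,0,0,0,0.008],[0.002,-0.0007,0.001,0,0,0,0.008],[0.002,-0.0007,0.001,0,0,0,0.008]]]' 70
python3 - <<'E'
from h import *
import cv2
im=manip.camera("wrist")
row([.478,-.2089,.1138],-7.5)
cv2.imwrite("pics/w12.png",cv2.resize(im[60:360,80:430],None,fx=2,fy=2))
E
```

```text
clock: 11.6
position: [0.4776, -0.2078, 0.1133]
ee_rot: [0.752, 0.659, 0.0, 0.0]
ft_force: [3.3, 0.0, 2.7]
grip_width: 0.178
at [ 0.4776 -0.2078  0.1133] t 11.65 row [-0.0011  0.0006 -0.0005] [ 0.0008 -0.0001 -0.    ] F [2.3 0.7 1.9] w 0.174
```

View pics/w12.png

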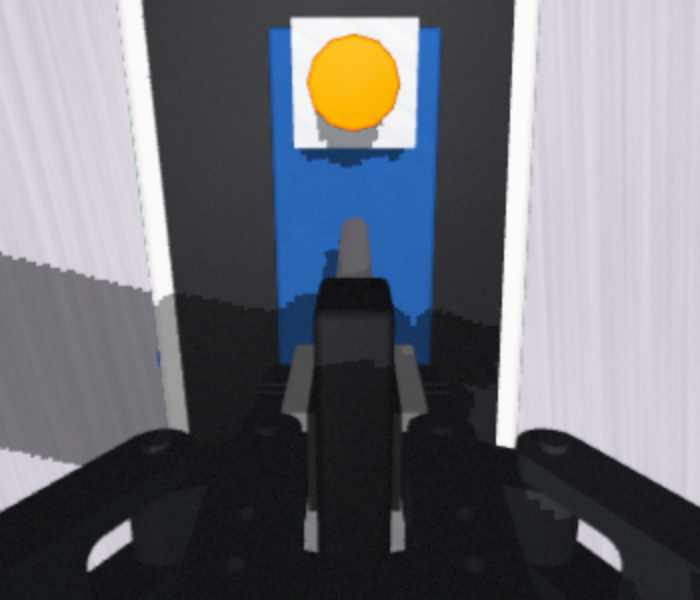

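The fingers hold the handle squarely at about 15 mm opening. Lifting slowly.

```bash
python3 -m handwheel '[[[0,0,-0.003,0,0,0.0,0.008],[0,0,-0.008,0,0,0.0,0.008],[0,0,-0.014,0,0,0,0.008],[0,0,-0.02,0,0,0,0.008],[0,0,-0.025,0,0,0,0.008],[0,0,-0.025,0,0,0,0.008]]]' 70
python3 - <<'E'
from h import *
import cv2
im=manip.camera("wrist"); s=manip.camera("scene")
row([.478,-.2089,.1138],-7.5)
cv2.imwrite("pics/w13.png",cv2.resize(im[60:360,80:430],None,fx=2,fy=2))
cv2.imwrite("pics/s13.png",cv2.resize(s[110:210,160:280],None,fx=6,fy=6))
E
```

```text
clock: 12.4
position: [0.4774, -0.2078, 0.1385]
ee_rot: [0.752, 0.659, 0.0, 0.0]
ft_force: [-0.4, -0.3, -5.5]
grip_width: 0.175
at [ 0.4771 -0.2077  0.138 ] t 12.5 row [-0.0011  0.001   0.0242] [-0.0001 -0.0002 -0.0001] F [-0.5 -0.1 -5.1] w 0.178
```

View pics/w13.png

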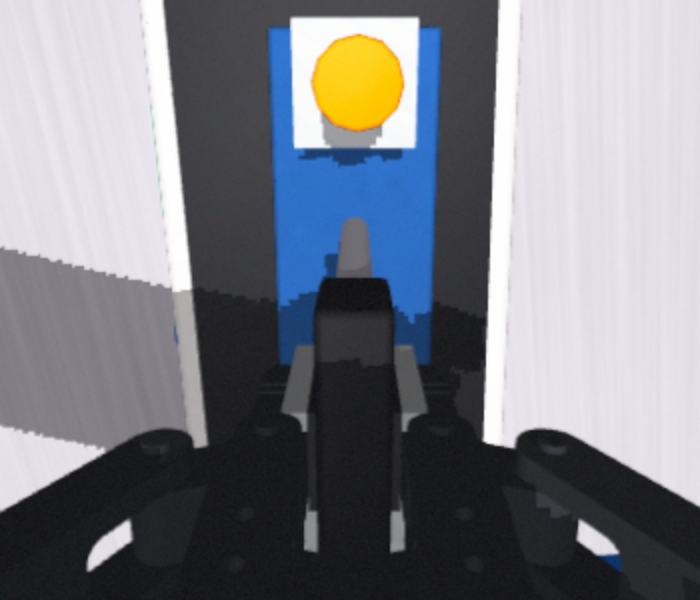

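View pics/s13.png

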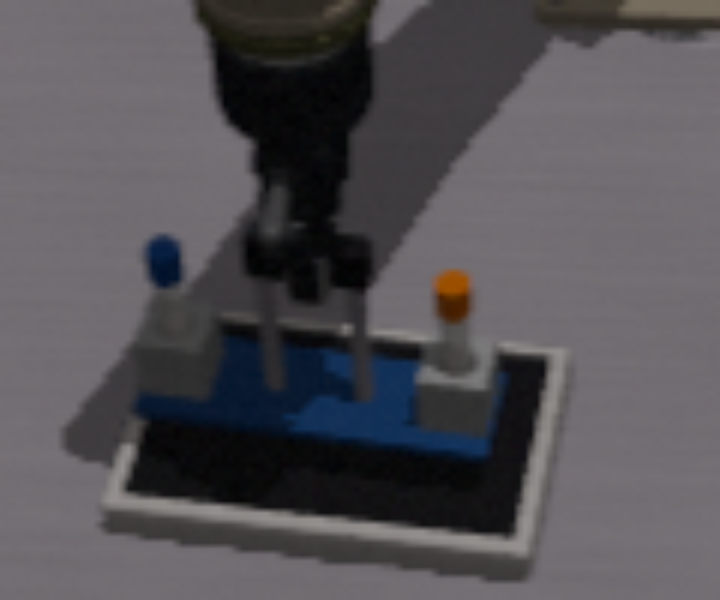

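It is level, and the wrist view matches the one before lifting, so there was no slip. The load is about 5 N. Lifting the remaining 75 mm.

```bash
python3 -m handwheel '[[[0,0,-0.006,0,0,0.0,0.008],[0,0,-0.016,0,0,0.0,0.008],[0,0,-0.03,0,0,0,0.008],[0,0,-0.044,0,0,0,0.008],[0,0,-0.057,0,0,0,0.008],[0,0,-0.067,0,0,0,0.008],[0,0,-0.073,0,0,0,0.008],[0,0,-0.075,0,0,0,0.008]]]' 70
python3 -m handwheel '[[[0,0,0,0,0,0,0.008],[0,0,0,0,0,0,0.008],[0,0,0,0,0,0,0.008],[0,0,0,0,0,0,0.008],[0,0,0,0,0,0,0.008],[0,0,0,0,0,0,0.008],[0,0,0,0,0,0,0.008],[0,0,0,0,0,0,0.008]]]' 70
python3 - <<'E'
from h import *
import cv2
im=manip.camera("wrist"); s=manip.camera("scene")
row([.478,-.2089,.1138],-7.5); print(abs(manip.get_obs()["joint_velocities"]).max())
cv2.imwrite("pics/w14.png",cv2.resize(im[60:360,80:430],None,fx=2,fy=2))
cv2.imwrite("pics/s14.png",cv2.resize(s[100:200,160:280],None,fx=6,fy=6))
E
```

```text
clock: 13.5
position: [0.4772, -0.2078, 0.2133]
ee_rot: [0.752, 0.659, 0.0, 0.0]
ft_force: [0.2, 0.4, -6.2]
grip_width: 0.177
clock: 14.5
position: [0.4772, -0.2078, 0.2131]
ee_rot: [0.752, 0.659, 0.0, -0.0]
ft_force: [-0.1, 0.6, -6.1]
grip_width: 0.171
at [ 0.4772 -0.2078  0.2131] t 14.6 row [-0.001   0.0009  0.0993] [ 0.     -0.0001 -0.0001] F [ 0.1  0.2 -6.1] w 0.175
0.0020249676866303085
```

View pics/w14.png

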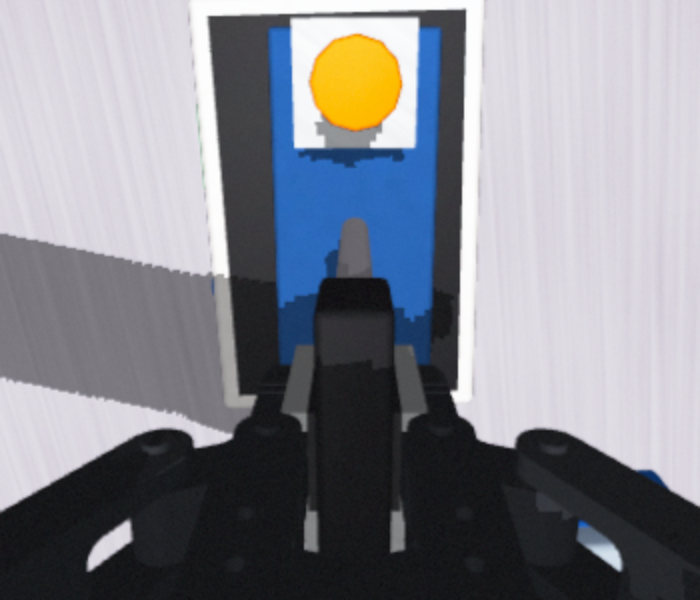

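View pics/s14.png

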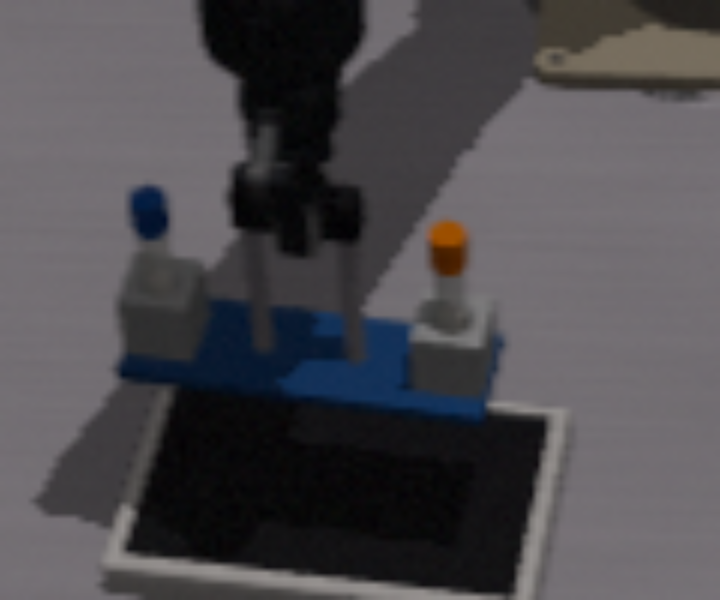

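```bash
python3 -c "
from workcell import manip
print(manip.hand_in())"
```

```text
the job is handed in; nothing more can be done
None
```

I put the orange-capped tube in the carrier's empty socket, let go of it, then lifted the carrier by its handle and handed the job in while holding it there. The hand-in gives no verdict, so this rests on my own checks.

- **Tube:** the orange tube went all the way down. I felt about 5 N as it touched the socket floor, then opened the fingers. Afterwards its cap stood level with the blue tube's in the scene view.
- **Lift:** the carrier came up about 100 mm (tool height 0.113 to 0.213 m) and was held 1.1 s before hand-in. The total time was 14.6 s.
- **Hold:** the last pictures show the carrier level above the plate with both tubes upright in it. The wrist view matched the one taken before lifting, so the grip had not slipped. The load read about 6 N and the arm was still (joint speeds at most 0.002 rad/s).
- **Other items:** I did not touch the green and white tubes or the bystanders, but I took no final picture of that part of the bench.
- **Disagreements:** the fixed cameras and the wrist camera placed the stand about 5 mm apart along y. I followed the wrist camera, which fitted what I saw at the grasp. The gripper read about 2 mm under the cap's 19 mm and 1 mm under the handle's 16 mm. Both grips held.

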